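# Tuck the loose serving board under the holder's weighted arm

### The arm

A 7-joint arm with a two-finger parallel gripper is mounted at the origin on a cart in front of the work surface, level with it; the furniture and walls round the work are solid. World frame = base frame: x ahead of the robot, y to its left, z up, the work surface at z = 0. Lengths are in m, angles in rad, forces in N, time in s.
With the tool pointing down it reaches from about 0.4 to 0.85 m from the base axis. Payload 10.4 kg.
Tool frame: the origin (TCP) lies where the fingers leave the gripper's body, on its centre line; the fingertips stand 73 mm ahead of it and the grasp point (between the pads) lies 54 mm ahead of it; z points along the fingers, y is the line along which they close (so a half turn about z gives the same grasp; the last joint's range is limited). The gripper opens to 85 mm and grips with 20 to 120 N. Pads are 22 mm wide; open, the fingers measure 114 mm over their backs; the gripper's body (76 mm by 85 mm) begins 54 mm behind the grasp point. The pads swing forward as they close: fully open they stand 13 mm farther back than shut.
Start: joints at [-1.373, 0.332, -0.065, 1.46, 0.022, 1.35, -0.088], TCP at [0.137, 0.61, 0.304] pointing down, gripper open.
Joint ranges: [-2.6, 2.6], [-0.5, 2.12], [-1.47, 1.34], [0.16, 2.42], [-1.27, 4.41], [0.06, 2.06], [-2.6, 2.6]. Speed limits (rad/s): [2.22, 2.22, 2.79, 2.79, 3.14, 3.14, 3.14].

### API

Orientations are given as a unit quaternion [x, y, z, w].
In Python, from workcell import manip, camera gives the robot as it stands. The module is installed in compiled form; this text tells all that it offers.
- The arm moves only by the shell command python3 -m creep 'ROWS' [OPENING] [FORCE]. ROWS is JSON, a list of rows, each a list of 2 entries, a list of its own where there are three numbers: the shift along the tool's x, y, z in mm, then the turn about the tool's z in rad. In form: [[[tx, ty, tz], twist], ...]. A call has 1 to 5 rows; each row is the pose to reach, as a shift and turn from the pose commanded when the call began, along the tool's axes at that moment; what a row does not reach only later rows make up. A row lasts 1/12 s, in which the tool goes at most 41.7 mm and 7.16 degrees, less where a joint would pass 70% of its speed; a pose out of reach is approached as far as the arm can. A call with a gripper value outside its range is refused whole. OPENING is the opening, from 0 (shut) to 1 (fully open), set as the call begins (- or left out, the last holds). The fingers move at their own pace and stop on an object; FORCE is the grip in N (left out, the last holds). Time passes only in rows, so rows that repeat a pose let the fingers close. It gives the time, the measured TCP pose, the force, the opening and the grip force at its end, in the units of the state.
- manip.get_obs(): the state, without advancing time (a new reading comes with each control period).
- camera(name): name is "scene" or "top" or "wrist"; returns a dict with "pixels" (384x512x3 uint8, red, green, blue), "z_map" (384x512 float32, m along the optical axis (not along the pixel's ray), 0 where there is no reading), "fx", "fy", "cx", "cy" (pixels), "extrinsics" (4x4, takes a point from world to camera coordinates). Camera axes: x right, y down, z forward; pixel columns grow to the right and rows downward; lengths in m; the calibration is good to about 2 mm. A picture is of the moment at which its call begins.
- manip.hand_in(): hands the job in; it is judged then, once.
The state is a dict: "clock": time; "joint_pos": joint angles; "joint_velocities": joint speeds; "tau": joint torques, N m; "position": TCP position; "ee_rot": TCP orientation; "ft_force": force on the tool from outside, world axes, zero at the start; "torque": the same for the moment, N m; "grip_width": opening from 0.0 (shut) to 1.0 (fully open); "grasp_force": force on a finger pad.
Only numpy, scipy, OpenCV 4.12 (cv2) and the standard library are available. Lean on these libraries where they do the work, as an engineer would, in place of code of your own. Each camera call takes 0.05 s, during which the arm holds its last target. There are 200 camera calls.

### The job

Two small square-ended serving boards lie stacked in the wooden holder, held down by its weighted steel arm. Tuck the loose board of the same shape (square-ended, not the round one) under the arm, flat on top of the pile and lined up with it, pushed back as far as the others, its handle to the open front like theirs. Leave the pile in its place, do not disturb the round board, and let go.

Things in the scene. Friction and masses are not known exactly. Their poses are not given: they have to be found in the camera images.
- holder: Fixed tray, 100 mm wide; the surface there is 4 mm higher. Origin: underside, below the pile's blade centre; +x to its back, open front -x. Stop: two ears, front at x=47 mm, 56 mm high. Between them an arm of two smooth steel bars, hinged at x=70, z=46; its bend lies by weight (1.5 N) on the pile at x=15, z=26; its nose, 28 mm wide, slopes up 25 deg to x=-24, underside z=43. All stays below z=75.
- square_board: Loose wooden board lying flat, 60 g. Origin: underside of the blade's centre, z up. Rectangular blade 90 (x) x 66 mm, 9 mm thick; handle along -x from x=-45 to -126 mm, 22 mm wide, as thick; grip it across at x=-75. Slid towards the holder's +x on the pile, it meets the arm's nose, lifts the arm 9 mm (push 2 to 5 N) and passes under. Home: origin 26 mm above the holder's, axes parallel.
- pile_board: Upper of the two loose boards in the holder, same make, origin and axes as square_board, handle out to the holder's front (-x). Its blade is centred on the holder's origin; its underside is 17 mm and its top (the pile's top) 26 mm above the holder's origin. The arm's bend rests on it.
- round_board: Loose board of the same wood, thickness and handle, but with a round blade 84 mm across; origin: underside of the blade's centre, handle along -x. It does not belong in this pile; leave it.
Things that resemble listed ones, but are neither listed nor needed, are in the scene too. What is shaped like the square_board but black or orange is not meant.

How it is judged:
At the end, for the whole second after the job is handed in: The square board lies flat and still on the pile, pressed by the arm: within 15 mm lengthways (8 mm at the back), 13 mm sideways and 10 degrees of its seat; the pile's upper board still within 15 mm and 10 degrees of its place, the round board within 30 mm of its start (x of square_board in the frame of holder between -0.015 and 0.008 m and y of square_board in the frame of holder between -0.013 and 0.013 m and z of square_board in the frame of holder between 0.022 and 0.031 m and angle between the x axis of each of square_board, pile_board and the x axis of holder, either way round below 0.18 rad and angle between square_board's own z axis and vertical below 0.06 rad and contact force between square_board and holder above 0.4 N and linear speed of square_board below 0.02 m/s and horizontal distance between pile_board and holder below 0.015 m and distance of round_board from where it was at the start of the episode below 0.03 m); the robot touches nothing.
It fails at once if the round board is moved more than 30 mm (distance of round_board from where it was at the start of the episode above 0.03 m).
It also fails if it takes over 42 s, if anything falls off the work surface, if the arm or the gripper's body presses on something with over 40 N, if the wrist force passes 120 N, or if a joint passes its speed limit or range.

## Working session

There is one attempt and no reset: what is moved stays moved. The work goes in short steps, Python scripts to look and compute and a shell command to move; the robot and the scene stay as the last step left them, time stands still between calls to the robot, and variables do not carry over. Pictures are saved under pics/ and viewed, at most 10 in all, crops included, and the job is handed in when it is done.

```bash
mkdir -p pics; cat > h.py <<'E'
import numpy as np, cv2
from workcell import manip, camera
def pts(c):
    z=c["z_map"]; v,u=np.mgrid[:384,:512]
    P=np.stack([(u-c["cx"])/c["fx"]*z,(v-c["cy"])/c["fy"]*z,z],-1)
    E=c["extrinsics"]; return (P-E[:3,3])@E[:3,:3]
E
python3 - <<'E'
from h import *
a=camera("top");b=camera("scene")
for n,c in(("top",a),("scene",b)): cv2.imwrite(f"pics/{n}0.png",c["pixels"][:,:,::-1]); np.savez(f"{n}0.npz",**c)
print(manip.get_obs()["position"],manip.get_obs()["ee_rot"],a["extrinsics"])
E
```

```text
[0.13681046 0.60959619 0.30323805] [ 1.10157341e-01  9.93913985e-01 -5.91213179e-04 -4.08544287e-05] [[-0.00124387 -0.99997114 -0.00749472  0.04690274]
 [-0.98738569  0.00241477 -0.15831511  0.42403906]
 [ 0.15832864  0.00720326 -0.98736019  1.06579245]
 [ 0.          0.          0.          1.        ]]
```

View pics/top0.png

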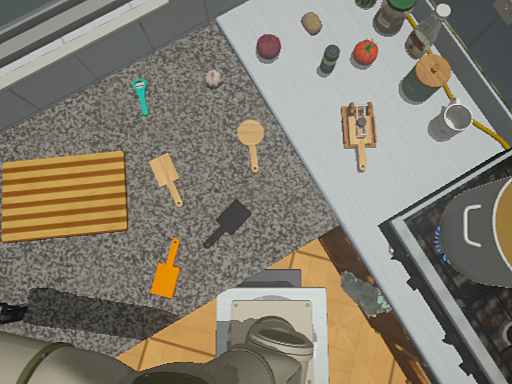

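View pics/scene0.png

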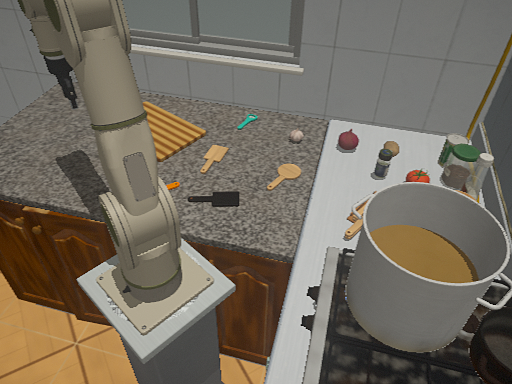

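The top view shows the square board with its blade at about (163,168) and its handle end at (180,205). The round board is at (250,135). The holder is at (360,125), with the pile's handle ending at (362,168). Next I'll measure them.

```bash
python3 - <<'E'
from h import *
c=dict(np.load("top0.npz"));P=pts(c);im=c["pixels"].astype(int)
hsv=cv2.cvtColor(c["pixels"],cv2.COLOR_RGB2HSV)
print(hsv[168,163],hsv[195,176],hsv[160,361],hsv[150,200],hsv[135,345])
def ana(name,x0,x1,y0,y1,zp=None):
    m=np.zeros((384,512),np.uint8)
    m[y0:y1,x0:x1]=(hsv[y0:y1,x0:x1,1]>70)&(hsv[y0:y1,x0:x1,2]>110)&(hsv[y0:y1,x0:x1,0]<25)
    n,l,s,_=cv2.connectedComponentsWithStats(m); k=1+s[1:,4].argmax(); m=l==k
    Q=P[m]; print(name,m.sum(),"z",np.percentile(Q[:,2],[5,50,95]).round(4))
    r=cv2.minAreaRect(Q[:,:2].astype(np.float32)*1000);print("  rect",r, "mean",Q.mean(0).round(4))
    return m,Q
m,Q=ana("sq",140,195,145,215)
# axis from PCA, blade centre
for nm,(mm,q) in {"sq":(m,Q),"rd":ana("rd",230,272,112,178)}.items():
    q=q[:,:2];mu=q.mean(0);w,V=np.linalg.eigh(np.cov((q-mu).T));a=V[:,1]
    t=(q-mu)@a; 
    if abs(t.min())>abs(t.max()): a=-a;t=-t   # long end = handle
    b=np.array([-a[1],a[0]]);s=(q-mu)@b
    print(nm,"handle dir",a,np.degrees(np.arctan2(*a[::-1])),"ext",t.min(),t.max(),s.min(),s.max(),"handle end",mu+a*t.max(),"blade end",mu+a*t.min())
    h=t>t.max()-.06; print("  handle mid s",s[h].mean(), "blade s", s[t<t.min()+.08].mean(),"blade c",mu+a*(t.min()+.045))
ana("hold",335,385,95,178)
print("counter z",np.median(P[150:170,205:220,2]),np.median(P[140:170,385:395,2]))
x=c["pixels"][85:185,310:410,::-1];cv2.imwrite("pics/hc.png",cv2.resize(x,None,fx=6,fy=6,interpolation=cv2.INTER_CUBIC))
# height map coarse in holder
np.set_printoptions(linewidth=250)
print((P[98:176:3,336:384:3,2]*1000).round().astype(int))
E
```

```text
[ 18 113 199] [ 18 111 209] [ 18 101 210] [ 21  25 133] [ 15 137 194]
sq 842 z [0.0035 0.0093 0.0131]
  rect ((379.5347900390625, 215.1197052001953), (429.87261962890625, 86.74951171875), 42.381011962890625) mean [0.4807 0.3147 0.0116]
rd 769 z [0.004  0.0095 0.0131]
  rect ((456.7596435546875, 31.978225708007812), (404.9862060546875, 84.46452331542969), 10.057110786437988) mean [0.5919 0.0582 0.0149]
sq handle dir [-0.87292476 -0.48785486] -150.8003152192651 ext -0.07059156823188437 0.33627244326318884 -0.035062004373051237 0.12877039778717353 handle end [0.18718171 0.15060712] blade end [0.54234338 0.3490977 ]
  handle mid s 0.12877039778717353 blade s 0.0010632752088097924 blade c [0.50306176 0.32714424]
rd handle dir [-0.99478586 -0.10198577] -174.14646841252784 ext -0.06589587031653955 0.3421638554994536 -0.041490348171620124 0.042849951292236496 handle end [0.25152507 0.02335345] blade end [0.65745711 0.06496973]
  handle mid s -0.014924624036415143 blade s -0.0002985238617512205 blade c [0.61269175 0.06038037]
hold 1079 z [0.0108 0.0293 0.051 ]
  rect ((462.302734375, -172.757
[... 1615 characters left out ...]
  31    5    5    4    7    6    7]
 [   1    5    4    3    3    3    3   28   34   32    6    3    2    6    6    4]
 [   7    2    8    2    6    6   10   26   34   32    2    2    4    7    7    7]
 [   5    5    8    6    5    4    1   16   30   30    5    3    8 1120    4    6]
 [   1    5    9    4    2    0    4   15   33   34    2    6    3    5    5    5]
 [   3    3    5    7    4    6    5    4   32   33    8    8   12    5    6    6]
 [   5    5    6    5    1    4    5    3   32   31    5    6    7    3    7   10]
 [   7    7    4    9    7    7    4    9   28   30    7    7    8    5    6    5]
 [   4    3    2    4    7    6    9    5    3    3    6    4    7    6    6    4]]
```

View pics/hc.png

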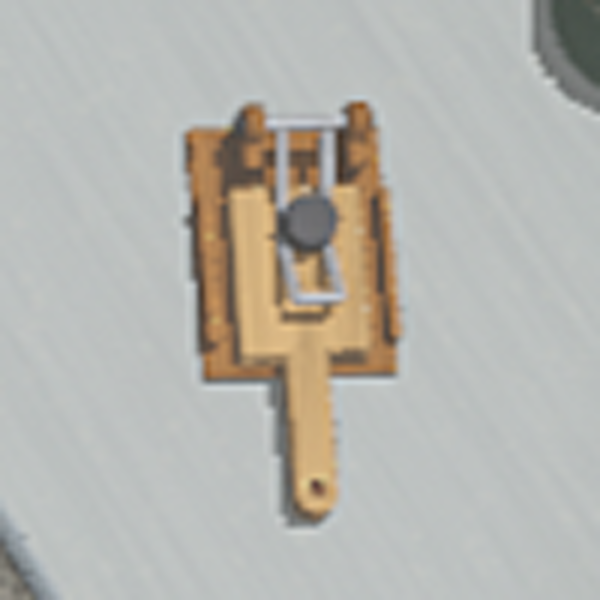

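The holder crop shows the ears at the top (back), with the steel arm and weight in the middle. The pile's blade spans crop columns 235–365 and rows 185–360, and its handle runs to (317,515). Depth has dropouts, so I'll cast rays onto planes instead.

```bash
cat >> h.py <<'E'
def ray(c,uv,z):
    uv=np.asarray(uv,float).reshape(-1,2);E=c["extrinsics"];R=E[:3,:3]
    d=np.c_[(uv[:,0]-c["cx"])/c["fx"],(uv[:,1]-c["cy"])/c["fy"],np.ones(len(uv))]@R
    o=-R.T@E[:3,3]; return o+d*((z-o[2])/d[:,2])[:,None]
def board(c,m,z,name):
    "m mask of top face; returns axis towards +x (blade), blade centre"
    v,u=np.nonzero(m);q=ray(c,np.c_[u,v],z)[:,:2];r=cv2.minAreaRect((q*1000).astype(np.float32))
    mu=q.mean(0);a=np.linalg.eigh(np.cov((q-mu).T))[1][:,1]
    t=(q-mu)@a
    if abs(t.min())<abs(t.max()): a=-a
    for _ in range(3): # refine: axis through handle centroid and blade centroid
        t=(q-mu)@a;h=q[t<t.min()+.06].mean(0);b=q[t>t.max()-.08].mean(0);a=(b-h)/np.linalg.norm(b-h)
    t=(q-mu)@a; s=(q-b)@np.array([-a[1],a[0]])
    print(name,len(q),"yaw",np.degrees(np.arctan2(a[1],a[0])).round(2),"len",np.ptp(t).round(4),"wid",np.ptp(s).round(4),"front",(b+a*(t.max()-(b-mu)@a)).round(4),"handle end",(h+a*(t.min()-(h-mu)@a)).round(4),"blade cen",b.round(4),"hcen",h.round(4))
    return a,b,h
def comp(m,x0,x1,y0,y1):
    k=np.zeros(m.shape,np.uint8);k[y0:y1,x0:x1]=m[y0:y1,x0:x1]
    n,l,s,_=cv2.connectedComponentsWithStats(k);return l==1+s[1:,4].argmax()
E
python3 - <<'E'
from h import *
c=dict(np.load("top0.npz"))
hsv=cv2.cvtColor(c["pixels"],cv2.COLOR_RGB2HSV);H,S,V=[hsv[...,i].astype(int) for i in range(3)]
w=(S>70)&(V>140)&(H<25)
board(c,comp(w,140,195,145,215),.009,"sq");board(c,comp(w,230,272,112,178),.009,"rd")
l=(S<130)&(S>65)&(V>175)&(H>=14)&(H<25)
print("pile handle rows (plane .030):")
for v in range(146,172,3):
    u=np.nonzero(l[v,345:380])[0]+345; print(v,u.min(),u.max(),ray(c,[[u.min()-.5,v],[u.max()+.5,v]],.030)[:,:2].round(4).tolist())
print("blade rows")
for v in range(114,147,3):
    u=np.nonzero(l[v,340:380])[0]+340; print(v,u.min(),u.max(),ray(c,[[u.min()-.5,v],[u.max()+.5,v]],.030)[:,:2].round(4).tolist())
print("front corners/back corners", ray(c,np.array([[240,360],[368,352],[230,188],[362,185],[317,515],[317,487]])/6+[310-.5,85-.5],.030)[:,:2].round(4).tolist())
E
```

```text
sq 827 yaw 25.47 len 0.1698 wid 0.0671 front [0.5406 0.3438] handle end [0.3873 0.2707] blade cen [0.504  0.3263] hcen [0.4155 0.2841]
rd 756 yaw 6.98 len 0.1667 wid 0.0824 front [0.6562 0.066 ] handle end [0.4907 0.0457] blade cen [0.6159 0.061 ] hcen [0.5215 0.0495]
pile handle rows (plane .030):
146 358 364 [[0.565, -0.2619], [0.5649, -0.2829]]
149 358 364 [[0.5557, -0.2615], [0.5556, -0.2825]]
152 359 364 [[0.5464, -0.2641], [0.5463, -0.282]]
155 359 364 [[0.5371, -0.2637], [0.5371, -0.2816]]
158 359 365 [[0.5279, -0.2633], [0.5278, -0.2841]]
161 359 365 [[0.5187, -0.2629], [0.5186, -0.2837]]
164 359 365 [[0.5095, -0.2624], [0.5095, -0.2833]]
167 360 365 [[0.5004, -0.265], [0.5003, -0.2828]]Traceback (most recent call last):
  File "<stdin>", line 9, in <module>
    return umr_minimum(a, axis, None, out, keepdims, initial, where)
ValueError: zero-size array to reduction operation minimum which has no identity
```

```bash
cat >> h.py <<'E'
from scipy.spatial.transform import Rotation as Ro
def go(p,yaw):
    "shift (mm, tool axes) and twist to bring TCP to p with board yaw (deg)"
    o=manip.get_obs();R=Ro.from_quat(o["ee_rot"]).as_matrix()
    cur=np.degrees(np.arctan2(R[1,1],R[0,1]))-90
    d=(yaw-cur+90)%180-90
    print("shift",(R.T@(np.array(p)-o["position"])*1000).round(1),"twist",-np.radians(d).round(3),"pos",np.round(o["position"],4),"yaw",cur.round(2),"t",o["clock"],"F",np.round(o["ft_force"],1),"g",o["grip_width"],o["grasp_force"])
E
python3 - <<'E'
from h import *
c=dict(np.load("top0.npz"))
print("front L/R, back L/R, handle end, hole", ray(c,np.array([[240,360],[368,352],[230,188],[362,185],[317,515],[317,487]])/6+[310-.5,85-.5],.030)[:,:2].round(4).tolist())
print("tray front L/R, back L", ray(c,np.array([[205,380],[396,374],[188,130]])/6+[310-.5,85-.5],.012)[:,:2].round(4).tolist())
go([.432,.292,.15],25.5)
E
```

```text
front L/R, back L/R, handle end, hole [[0.5697, -0.2381], [0.5736, -0.3023], [0.66, -0.2368], [0.6613, -0.3037], [0.4902, -0.2729], [0.5044, -0.2736]]
tray front L/R, back L [[0.5645, -0.2245], [0.5674, -0.3216], [0.6983, -0.2209]]
shift [-357.6 -245.1  153.5] twist -0.666 pos [0.1368 0.6096 0.3032] yaw -12.65 t 0.1 F [ 0.2  0.  -0. ] g 1.001220818022656 0.0
```

```bash
python3 -m creep '[[[-36,-24,12],-0.07],[[-72,-48,24],-0.14],[[-108,-72,36],-0.21],[[-144,-96,48],-0.28],[[-180,-122,70],-0.35]]' 0.55
python3 -c "from h import *;go([.432,.292,.15],25.5)"
```

```text
clock: 0.52
position: [0.2747, 0.4638, 0.2425]
ee_rot: [-0.066, 0.998, 0.001, 0.0]
ft_force: [0.8, 0.6, 0.9]
grip_width: 0.552
grasp_force: 0.0
shift [-133.2 -191.1   92.4] twist -0.313 pos [0.2747 0.4638 0.2425] yaw 7.57 t 0.5167 F [0.8 0.6 0.9] g 0.5517839587429306 0.0
```

```bash
python3 -m creep '[[[-22,-32,15],-0.06],[[-45,-64,30],-0.12],[[-67,-96,46],-0.18],[[-90,-128,62],-0.24],[[-111,-160,77],-0.31]]'
python3 -m creep '[[[-15,-29,10],0],[[-15,-29,10],0],[[-15,-29,10],0]]'
python3 - <<'E'
from h import *
go([.432,.292,.15],25.5)
c=camera("wrist");np.savez("w1.npz",**c);cv2.imwrite("pics/w1.png",c["pixels"][:,:,::-1])
E
```

```text
clock: 0.93
position: [0.404, 0.3202, 0.165]
ee_rot: [-0.219, 0.976, 0.0, 0.0]
ft_force: [0.9, 0.8, -0.2]
grip_width: 0.552
grasp_force: 0.0
clock: 1.18
position: [0.43, 0.3, 0.1549]
ee_rot: [-0.216, 0.976, -0.001, -0.001]
ft_force: [-1.4, 0.6, 0.1]
grip_width: 0.549
grasp_force: 0.0
shift [ 1.6 -8.   4.9] twist -0.01 pos [0.43   0.3    0.1549] yaw 24.92 t 1.1833 F [-1.4  0.6  0.1] g 0.5485853663458118 0.0
```

View pics/w1.png

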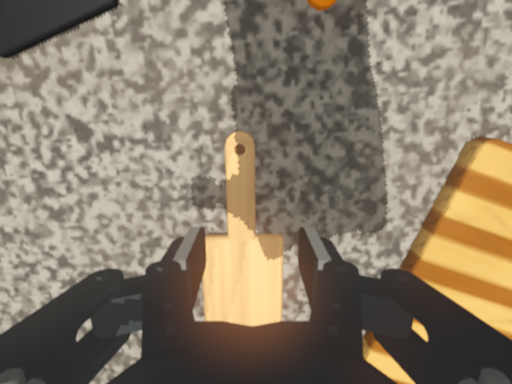

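The wrist view shows the handle running from its tip at (240,131) to the blade shoulder at row 235, between the open fingers. I'll measure it here.

```bash
python3 - <<'E'
from h import *
c=dict(np.load("w1.npz"))
p=ray(c,[[240,131],[240,149],[225,170],[254,170],[228,228],[256,228],[205,235],[284,235],[205,300],[283,300]],.009)[:,:2]
print(p.round(4).tolist())
h1=(p[2]+p[3])/2;h2=(p[4]+p[5])/2;s=(p[6]+p[7])/2;b=(p[8]+p[9])/2
for a in (h2-h1,b-h1,s-p[0]): print(np.degrees(np.arctan2(a[1],a[0])),np.linalg.norm(a))
print("wid",np.linalg.norm(p[6]-p[7]),"mid",s)
a=(b-h1)/np.linalg.norm(b-h1);g=s-a*.03;print("grip",g)
go([*g,.085],np.degrees(np.arctan2(a[1],a[0])))
E
```

```text
[[0.3858, 0.2709], [0.3973, 0.2761], [0.4157, 0.2725], [0.4069, 0.2917], [0.4561, 0.2927], [0.4471, 0.3121], [0.4689, 0.2789], [0.4432, 0.3342], [0.522, 0.3011], [0.495, 0.3591]]
26.750005602996776 0.045153425353461334
26.27037652236724 0.10835799375850652
26.865101550333243 0.07881075494052243
wid 0.06089599099234762 mid [0.45607043 0.30655485]
grip [0.42916896 0.29327662]
shift [ 3.4 -7.7 70.4] twist -0.021 pos [0.4291 0.3017 0.1554] yaw 25.09 t 1.2333 F [-0.6  1.  -0.2] g 0.5478718144617917 0.0
```

```bash
python3 -m creep '[[[4,-8,20],-0.02],[[4,-8,45],-0.02],[[4,-8,65],-0.02],[[4,-8,70],-0.02],[[4,-8,70],-0.02]]'
python3 -c "from h import *;go([.430,.293,.076],26.3)"
```

```text
clock: 1.65
position: [0.4274, 0.2937, 0.0849]
ee_rot: [-0.229, 0.974, -0.0, -0.001]
ft_force: [-0.5, -1.0, -0.3]
grip_width: 0.557
grasp_force: 0.0
shift [-2.  -1.8  8.9] twist 0.002 pos [0.4274 0.2937 0.0849] yaw 26.43 t 1.65 F [-0.5 -1.  -0.3] g 0.5566913335354065 0.0
```

```bash
python3 -m creep '[[[-2,-1,5],0],[[-2,-1,10],0],[[-2,-1,10],0]]'
python3 -m creep '[[[0,0,0],0],[[0,0,0],0],[[0,0,0],0],[[0,0,0],0],[[0,0,0],0]]' 0 60
python3 -m creep '[[[0,0,0],0],[[0,0,0],0],[[0,0,0],0],[[0,0,0],0],[[0,0,0],0]]'
python3 -m creep '[[[0,0,-10],0],[[0,0,-25],0],[[0,0,-40],0],[[0,0,-50],0],[[0,0,-50],0]]'
python3 -c "
from h import *
c=camera('wrist');np.savez('w2.npz',**c);cv2.imwrite('pics/w2.png',c['pixels'][:,:,::-1])
go([.45,-.272,.126],1.5)"
```

```text
clock: 1.9
position: [0.4312, 0.2934, 0.0759]
ee_rot: [-0.228, 0.974, 0.0, 0.0]
ft_force: [0.1, -0.1, -0.7]
grip_width: 0.547
grasp_force: 0.0
clock: 2.32
position: [0.4315, 0.2932, 0.0766]
ee_rot: [-0.227, 0.974, 0.0, 0.001]
ft_force: [-0.9, -0.4, 5.7]
grip_width: 0.227
grasp_force: 58.9
clock: 2.73
position: [0.4315, 0.2933, 0.0766]
ee_rot: [-0.227, 0.974, 0.0, 0.001]
ft_force: [-1.5, -1.4, 5.3]
grip_width: 0.23
grasp_force: 58.9
clock: 3.15
position: [0.4321, 0.2938, 0.1283]
ee_rot: [-0.228, 0.974, 0.001, 0.002]
ft_force: [-0.1, 0.6, -0.8]
grip_width: 0.229
grasp_force: 58.6
shift [ 234.1 -515.     0. ] twist 0.433 pos [0.4316 0.2934 0.1269] yaw 26.31 t 3.2 F [ 0.3 -0.9 -1.4] g 0.22691022659529703 58.63810479640961
```

View pics/w2.png

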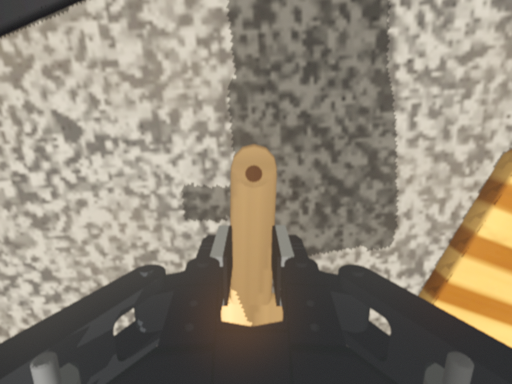

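The board is gripped: its handle is between the pads with the tip at (254,145). Next I'll carry it across, raised.

```bash
python3 - <<'E'
from h import *
c=dict(np.load("w2.npz"));o=manip.get_obs();R=Ro.from_quat(o["ee_rot"]).as_matrix()
p=ray(c,[[254,145],[254,173],[231,190],[276,190],[231,225],[275,225]],.059)
print(((p-o["position"])@R*1000).round(1).tolist())
go([.46,.13,.16],20)
E
```

```text
[[50.2, 1.8, 67.8], [37.1, 1.8, 67.8], [28.9, -9.1, 67.9], [28.9, 12.3, 67.9], [11.1, -9.4, 67.9], [11.1, 12.2, 67.9]]
shift [  46.9 -159.1  -33.3] twist 0.11 pos [0.4316 0.2934 0.1269] yaw 26.31 t 3.2 F [ 0.3 -0.9 -1.4] g 0.22691022659529703 58.63810479640961
```

```bash
python3 -m creep '[[[9,-30,-10],0.02],[[18,-60,-20],0.04],[[28,-95,-33],0.06],[[38,-128,-33],0.08],[[47,-160,-33],0.11]]'
python3 -c "from h import *;go([.47,-.03,.16],12)"
```

```text
clock: 3.62
position: [0.4598, 0.127, 0.1587]
ee_rot: [-0.173, 0.985, 0.0, 0.0]
ft_force: [1.7, 0.0, -1.5]
grip_width: 0.233
grasp_force: 58.8
shift [  44.  -151.    -1.3] twist 0.139 pos [0.4598 0.127  0.1587] yaw 19.96 t 3.6167 F [ 1.7  0.  -1.5] g 0.2329853172208887 58.756195306777954
```

```bash
python3 -m creep '[[[9,-30,0],0.03],[[18,-60,0],0.06],[[26,-90,0],0.09],[[35,-120,0],0.12],[[44,-151,0],0.14]]'
python3 -c "from h import *;go([.45,-.18,.16],5)"
```

```text
clock: 4.03
position: [0.4696, -0.0296, 0.158]
ee_rot: [-0.104, 0.995, 0.0, -0.0]
ft_force: [0.2, 0.5, -0.7]
grip_width: 0.228
grasp_force: 58.8
shift [  50.2 -143.1   -1.9] twist 0.121 pos [ 0.4696 -0.0296  0.158 ] yaw 11.91 t 4.0333 F [ 0.2  0.5 -0.7] g 0.22817772469023195 58.75564098358154
```

```bash
python3 -m creep '[[[10,-29,0],0.03],[[20,-58,0],0.06],[[30,-87,0],0.09],[[40,-115,0],0.12],[[50,-143,0],0.12]]'
python3 -c "from h import *;go([.44,-.271,.15],1.5)"
```

```text
clock: 4.45
position: [0.4501, -0.1798, 0.158]
ee_rot: [-0.044, 0.999, 0.0, -0.001]
ft_force: [0.2, 0.5, -0.8]
grip_width: 0.23
grasp_force: 58.8
shift [ 18. -90.   8.] twist 0.061 pos [ 0.4501 -0.1798  0.158 ] yaw 5.0 t 4.45 F [ 0.2  0.5 -0.8] g 0.2301914357763308 58.765220046043396
```

```bash
python3 -m creep '[[[4,-30,3],0.03],[[8,-60,6],0.06],[[12,-90,8],0.06],[[12,-90,8],0.06],[[12,-90,8],0.06]]'
python3 - <<'E'
from h import *
go([.446,-.271,.15],1.5)
c=camera("top");np.savez("t2.npz",**c)
cv2.imwrite("pics/t2.png",cv2.resize(c["pixels"][85:235,290:440,::-1],None,fx=4,fy=4,interpolation=cv2.INTER_CUBIC))
E
```

```text
clock: 4.87
position: [0.446, -0.2707, 0.1498]
ee_rot: [-0.013, 1.0, -0.0, -0.001]
ft_force: [-0.5, 1.5, -0.2]
grip_width: 0.229
grasp_force: 58.8
shift [-0.  -0.3 -0.2] twist -0.0 pos [ 0.446  -0.2707  0.1498] yaw 1.49 t 4.8667 F [-0.5  1.5 -0.2] g 0.22895739509270044 58.832470178604126
```

View pics/t2.png

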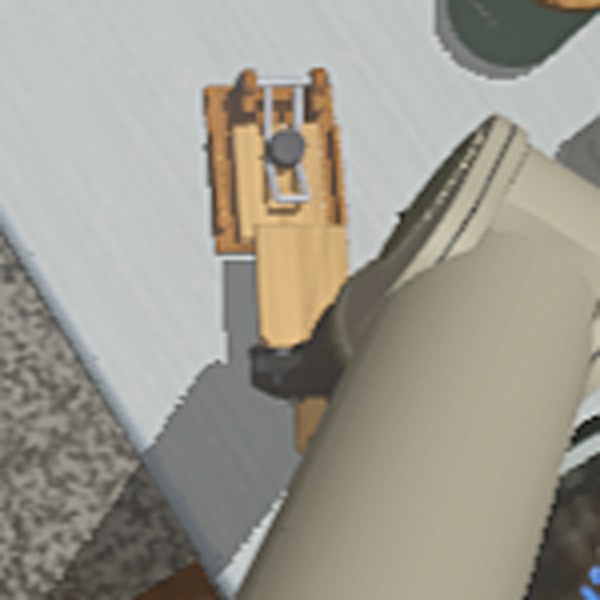

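The board's blade front edge is at crop (258,226)–(348,226) and its left edge reaches (264,340). The pile is behind it and still in place.

```bash
python3 - <<'E'
from h import *
c=dict(np.load("t2.npz"))
f=lambda q,z:ray(c,np.array(q)/4+[290-.375,85-.375],z)[:,:2].round(4).tolist()
print("board FL FR BL", f([[258,226],[348,226],[264,340]],.082))
print("pile BL BR, left edge low", f([[233,125],[322,125],[240,235]],.030))
# subpixel edges of pile/board along rows via gray gradient
g=c["pixels"].astype(float)
for v in (124,130,136): print(v,[int(x) for x in g[v,345:382,2]])
for v in (145,155,162): print(v,[int(x) for x in g[v,345:382,2]])
c0=dict(np.load("top0.npz"));g=c0["pixels"].astype(float)
for v in (124,130,136,142,150,160): print(v,[int(x) for x in g[v,340:382,2]])
print("col",[int(x) for x in g[108:150,352,2]]);print("col",[int(x) for x in g[108:150,367,2]]);print([int(x) for x in g[160:175,362,2]])
E
```

```text
board FL FR BL [[0.5644, -0.2386], [0.5642, -0.303], [0.4809, -0.2392]]
pile BL BR, left edge low [[0.6598, -0.2369], [0.6595, -0.3045], [0.5732, -0.2387]]
124 [98, 78, 68, 84, 121, 133, 128, 129, 134, 115, 87, 95, 82, 74, 104, 120, 116, 117, 112, 110, 108, 118, 126, 124, 119, 99, 72, 64, 65, 65, 167, 202, 198, 197, 195, 194, 195]
130 [90, 84, 75, 70, 107, 131, 130, 130, 130, 136, 114, 74, 143, 180, 155, 120, 124, 105, 74, 102, 169, 169, 124, 121, 122, 111, 86, 72, 59, 67, 117, 184, 203, 197, 194, 193, 194]
136 [87, 85, 74, 67, 93, 127, 134, 127, 130, 134, 139, 116, 112, 133, 122, 114, 111, 115, 95, 70, 100, 124, 125, 120, 117, 145, 133, 76, 69, 62, 65, 134, 183, 195, 193, 196, 196]
145 [82, 84, 83, 74, 73, 93, 102, 89, 79, 112, 130, 129, 127, 128, 130, 128, 128, 129, 128, 123, 121, 119, 121, 125, 125, 121, 116, 121, 123, 120, 115, 126, 178, 200, 196, 194, 193]
155 [171, 118, 125, 126, 126, 125, 125, 127, 111, 101, 126, 132, 125, 127, 131, 132, 130, 131, 130, 124, 121, 121, 118, 117, 122, 128, 122, 123, 126, 124, 110, 84, 81, 83, 80, 80, 80]
162 [173, 118, 124, 125, 125, 125, 126, 12
[... 1149 characters left out ...]
92, 193]
160 [191, 193, 192, 192, 192, 195, 193, 191, 192, 192, 191, 192, 192, 192, 195, 172, 129, 103, 85, 110, 125, 127, 127, 126, 123, 137, 181, 198, 194, 192, 192, 193, 191, 192, 193, 192, 193, 193, 193, 193, 194, 193]
col [71, 83, 86, 89, 84, 68, 69, 76, 118, 131, 129, 127, 127, 127, 127, 127, 127, 126, 126, 125, 127, 126, 126, 125, 124, 125, 125, 124, 124, 125, 125, 126, 125, 126, 129, 130, 104, 92, 77, 72, 118, 207]
col [63, 63, 65, 61, 61, 64, 60, 72, 126, 119, 120, 123, 121, 110, 124, 122, 122, 125, 123, 122, 121, 120, 123, 137, 155, 166, 174, 124, 123, 126, 126, 125, 125, 124, 123, 90, 77, 75, 76, 106, 207, 197]
[127, 127, 127, 130, 129, 65, 70, 97, 129, 129, 92, 80, 139, 202, 194]
```

```bash
python3 -m creep '[[[0,0,12],0],[[0,0,24],0],[[0,0,34],0],[[0,0,40],0],[[0,0,40],0]]'
python3 -m creep '[[[0,0,1],0],[[0,0,2],0],[[0,0,3],0],[[0,0,4],0],[[0,0,4],0]]'
python3 -c "from h import *;go([.541,-.2705,.108],1.5)"
```

```text
clock: 5.33
position: [0.4462, -0.2683, 0.1087]
ee_rot: [-0.015, 1.0, 0.001, -0.001]
ft_force: [-0.7, -0.4, -1.2]
grip_width: 0.231
grasp_force: 58.8
clock: 5.75
position: [0.4472, -0.2692, 0.1068]
ee_rot: [-0.015, 1.0, -0.0, 0.0]
ft_force: [-0.3, -0.3, -0.9]
grip_width: 0.233
grasp_force: 58.8
shift [-93.8  -4.   -1.1] twist 0.003 pos [ 0.4472 -0.2692  0.1068] yaw 1.67 t 5.75 F [-0.3 -0.3 -0.9] g 0.23310063921506508 58.83535623550415
```

```bash
python3 -m creep '[[[-10,-1,-1],0],[[-20,-1,-1],0],[[-30,-2,-1],0],[[-38,-2,-1],0],[[-45,-3,-1],0]]'
python3 -m creep '[[[-4,0,0],0],[[-8,0,0],0],[[-12,-1,0],0],[[-16,-1,0],0],[[-20,-1,0],0]]'
python3 - <<'E'
from h import *
go([.541,-.271,.107],1.5)
c=camera("top");np.savez("t3.npz",**c)
cv2.imwrite("pics/t3.png",cv2.resize(c["pixels"][85:205,300:420,::-1],None,fx=5,fy=5,interpolation=cv2.INTER_CUBIC))
E
```

```text
clock: 6.17
position: [0.4934, -0.2705, 0.1075]
ee_rot: [-0.015, 1.0, 0.0, -0.0]
ft_force: [-1.7, 0.2, -0.1]
grip_width: 0.231
grasp_force: 58.8
clock: 6.58
position: [0.5123, -0.2714, 0.1077]
ee_rot: [-0.014, 1.0, 0.0, -0.0]
ft_force: [-0.8, -0.4, -0.1]
grip_width: 0.229
grasp_force: 58.8
shift [-28.7  -0.4   0.7] twist 0.003 pos [ 0.5123 -0.2714  0.1077] yaw 1.65 t 6.5833 F [-0.8 -0.4 -0.1] g 0.22927324413547137 58.80423545837402
```

View pics/t3.png

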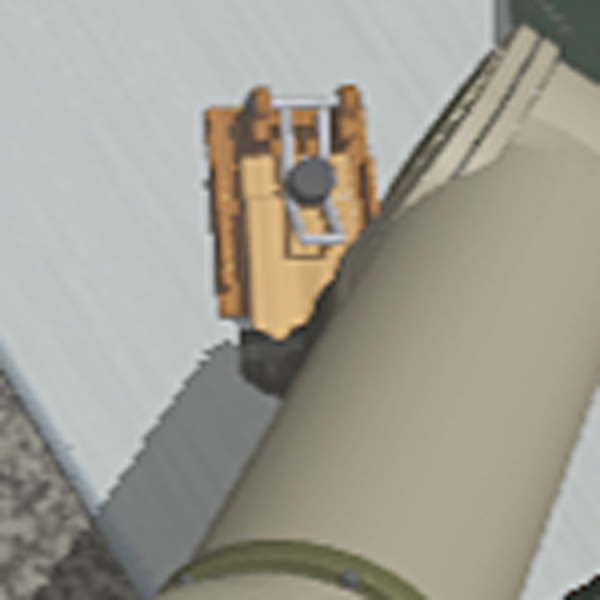

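The board's front edge is at crop row 197 and the pile's back edge is at row 155. About 28 mm remain, the left edges line up, and the nose is over the board.

```bash
python3 -m creep '[[[-4,0,0],0],[[-8,0,0],0],[[-12,0,0],0],[[-15,0,0],0],[[-18,0,0],0]]'
python3 -m creep '[[[-3,0,0],0],[[-6,0,0],0],[[-9,0,0],0],[[-10,0,0],0],[[-10,0,0],0]]'
python3 - <<'E'
from h import *
go([.541,-.271,.107],1.5)
c=camera("top");np.savez("t4.npz",**c)
cv2.imwrite("pics/t4.png",cv2.resize(c["pixels"][85:185,310:410,::-1],None,fx=6,fy=6,interpolation=cv2.INTER_CUBIC))
E
```

```text
clock: 7.05
position: [0.5305, -0.2706, 0.1077]
ee_rot: [-0.015, 1.0, 0.0, 0.0]
ft_force: [-0.8, -0.5, -1.7]
grip_width: 0.23
grasp_force: 58.8
clock: 7.47
position: [0.5407, -0.2703, 0.1078]
ee_rot: [-0.015, 1.0, -0.0, 0.0]
ft_force: [0.1, 0.0, -1.4]
grip_width: 0.227
grasp_force: 58.8
shift [-0.3 -0.7  0.8] twist 0.003 pos [ 0.5407 -0.2703  0.1078] yaw 1.7 t 7.4667 F [ 0.1  0.  -1.4] g 0.22654980690332133 58.76068711280823
```

View pics/t4.png

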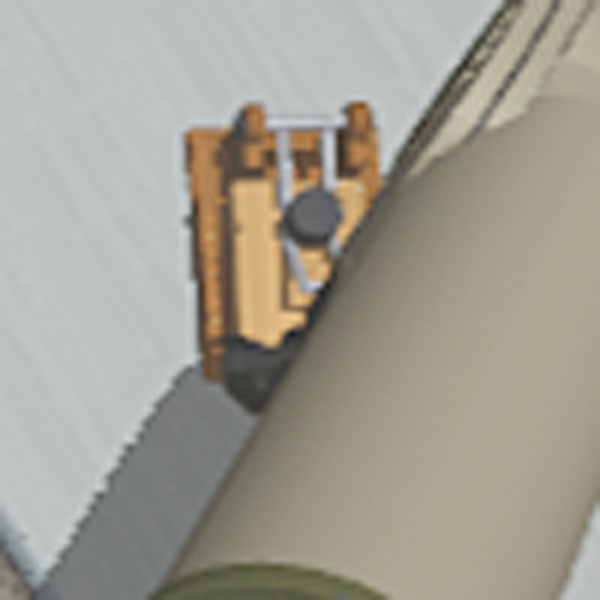

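The board covers the pile: its back edge is at crop row 180 and its left edge at column 232, level with where the pile was. I'll lower it slightly and release.

```bash
python3 -m creep '[[[0,0,1],0],[[0,0,1.5],0],[[0,0,1.5],0]]'
python3 -m creep '[[[0,0,0],0],[[0,0,0],0],[[0,0,0],0],[[0,0,0],0],[[0,0,0],0]]' 0.5
python3 -m creep '[[[0,0,-5],0],[[0,0,-15],0],[[0,0,-30],0],[[0,0,-50],0],[[0,0,-70],0]]'
python3 -m creep '[[[20,20,-15],0],[[40,50,-30],0],[[40,85,-30],0],[[40,120,-30],0],[[40,155,-30],0]]'
python3 -m creep '[[[0,35,0],0],[[0,70,0],0],[[0,105,0],0],[[0,140,0],0],[[0,140,0],0]]'
python3 - <<'E'
from h import *
c=camera("top");np.savez("t5.npz",**c)
cv2.imwrite("pics/t5.png",cv2.resize(c["pixels"][65:215,210:410,::-1],None,fx=4,fy=4,interpolation=cv2.INTER_CUBIC))
E
```

```text
clock: 7.77
position: [0.5404, -0.2705, 0.1066]
ee_rot: [-0.015, 1.0, 0.0, 0.0]
ft_force: [-0.4, 0.7, 3.7]
grip_width: 0.229
grasp_force: 59.3
clock: 8.18
position: [0.54, -0.2705, 0.1061]
ee_rot: [-0.015, 1.0, 0.0, -0.0]
ft_force: [-0.7, 0.6, -0.4]
grip_width: 0.502
grasp_force: 0.0
clock: 8.6
position: [0.54, -0.2705, 0.1777]
ee_rot: [-0.014, 1.0, -0.0, -0.0]
ft_force: [0.2, -0.0, -0.5]
grip_width: 0.501
grasp_force: 0.0
clock: 9.02
position: [0.4954, -0.1155, 0.2077]
ee_rot: [-0.014, 1.0, 0.0, 0.001]
ft_force: [-0.1, 0.2, 0.2]
grip_width: 0.505
grasp_force: 0.0
clock: 9.43
position: [0.4914, 0.0303, 0.2072]
ee_rot: [-0.019, 1.0, 0.001, 0.001]
ft_force: [-0.3, 0.7, -0.4]
grip_width: 0.503
grasp_force: 0.0
```

View pics/t5.png

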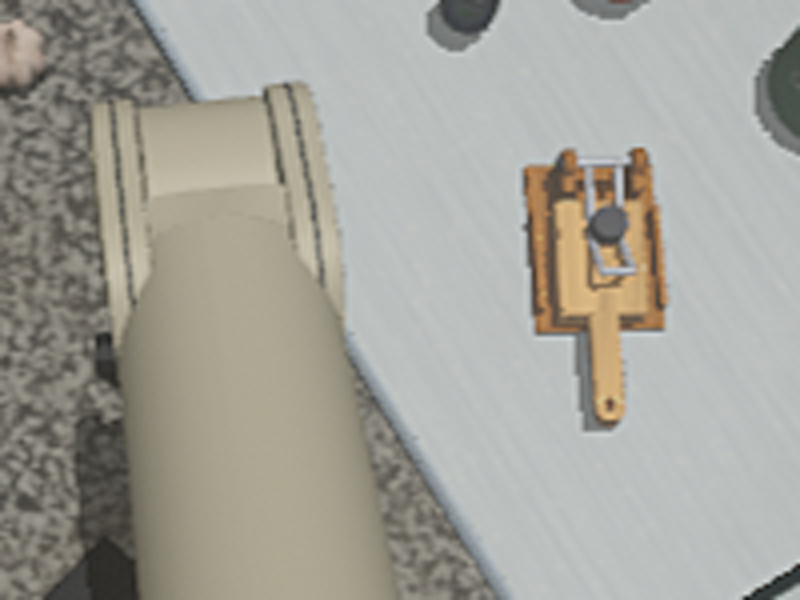

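The board lies on the pile under the arm, with the blade at columns 557–647 and the handle end at (609,424). I'll do one numeric check.

```bash
python3 - <<'E'
from h import *
c=dict(np.load("t5.npz"))
f=lambda q,z:ray(c,np.array(q)/4+[210-.375,65-.375],z)[:,:2].round(4).tolist()
print(f([[609,424],[556,199],[646,199],[558,317],[646,316]],.039))
g=c["pixels"];g0=np.load("top0.npz")["pixels"]
for k,im in((.030,g0),(.039,g)): print(k,[int(x) for x in im[108:122,352,2]],[int(x) for x in im[160:175,362,2]])
P=pts(c);print("blade z",np.median(P[118:140,351:356,2]),np.median(P[130:140,366:370,2]),"handle",np.median(P[150:165,360:364,2]))
print(manip.get_obs()["position"])
E
```

```text
[[0.4873, -0.269], [0.6612, -0.2371], [0.6609, -0.3049], [0.569, -0.2348], [0.5695, -0.3003]]
0.03 [71, 83, 86, 89, 84, 68, 69, 76, 118, 131, 129, 127, 127, 127] [127, 127, 127, 130, 129, 65, 70, 97, 129, 129, 92, 80, 139, 202, 194]
0.039 [71, 84, 85, 87, 82, 65, 77, 132, 127, 125, 124, 124, 124, 125] [125, 123, 125, 122, 98, 62, 66, 84, 129, 128, 71, 81, 137, 201, 193]
blade z 0.03983902628580836 0.040704780189710715 handle 0.0397732516471116
[0.49154368 0.02685554 0.20716983]
```

```bash
python3 -c "
from workcell import manip
print(manip.hand_in())"
```

```text
the job is handed in; nothing more can be done
None
```

I tucked the square board under the arm on top of the pile, released it and handed the job in; my last measurement put it within about 2 mm of its seat and flat, the robot's path stayed clear of the round board, and the hand-in gave no verdict.

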